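# Lock the potter's banding wheel with its index pin

## Robot

A 7-joint arm with a two-finger parallel gripper is mounted at the origin on the work surface. World frame = base frame: x ahead of the robot, y to its left, z up, the work surface at z = 0. Lengths are in m, angles in rad, forces in N, time in s.
With the tool pointing down it reaches from about 0.4 to 0.85 m from the base axis. Payload 10.4 kg.
Tool frame: the origin (TCP) lies at the very end of the fingers, on their centre line; the grasp point (between the pads) lies 19 mm behind it; z points along the fingers, y is the line along which they close (so a half turn about z gives the same grasp; the last joint's range is limited). The gripper opens to 85 mm and grips with 20 to 120 N. Pads are 22 mm wide; open, the fingers measure 114 mm over their backs; the gripper's body (76 mm by 85 mm) begins 54 mm behind the grasp point. The pads swing forward as they close: fully open they stand 13 mm farther back than shut.
Start: joints at [1.268, 0.332, -0.065, 1.46, 0.022, 1.35, -0.088], TCP at [0.173, -0.601, 0.231] pointing down, gripper open.
Joint ranges: [-2.6, 2.6], [-0.5, 2.12], [-1.47, 1.34], [0.16, 2.42], [-1.27, 4.41], [0.06, 2.06], [-2.6, 2.6]. Speed limits (rad/s): [2.22, 2.22, 2.79, 2.79, 3.14, 3.14, 3.14].

## Interface

Orientations are given as a unit quaternion [x, y, z, w].
In Python, from workcell import * gives the robot as it stands.
- The arm moves only by the tool step_arm, never from a script. Its argument "commands" is one flat list of numbers, 7 for each row, row after row: the finger opening in mm, from 0 to 85.4, then the shift along the world's x, y, z as a fraction of full scale, then the turn, a rotation vector about the world's x, y, z as a fraction of full scale. A call has exactly 10 rows; each row is the pose to reach, as a shift and turn from the pose commanded when the call began, turning the shorter way round; what a row does not reach only later rows make up. Full scale, the value 1, is 0.6 m for a shift and pi rad for a turn. A row lasts 1/8 s, in which the tool goes at most 62.5 mm and 10.7 degrees, less where a joint would pass 70% of its speed; a pose out of reach is approached as far as the arm can. A call with a number of a shift or a turn outside -1 to 1 is refused whole. A call with a gripper value outside its range is refused whole. The fingers move at their own pace and stop on an object; "squeeze" is the grip in N (left out, the last holds). Time passes only in rows, so rows that repeat a pose let the fingers close, or fill a call up. It gives the time, the measured TCP pose, the force, the opening and the grip force at its end, in the units of the state.
- get_obs(): the state, without advancing time (a new reading comes with each control period).
- camera(name): name is "side" or "top"; returns the picture (480x640x3 uint8, red, green, blue); there is no depth.
- camera_params(name): a dict with "mtx" (3x3 intrinsics, pixels), "dist" ([k1, k2, p1, p2, k3] as OpenCV has them; the pictures are not rectified), "extrinsics" (4x4, takes a point from world to camera coordinates). Camera axes: x right, y down, z forward; pixel columns grow to the right and rows downward; lengths in m; the calibration is good to about 2 mm. A picture is of the moment at which its call begins. camera_params takes no time and is no camera call.
- hand_in(): hands the job in; it is judged then, once.
The state is a dict: "clock": time; "joint_pos": joint angles; "joint_velocities": joint speeds; "tau": joint torques, N m; "position": TCP position; "ee_rot": TCP orientation; "ft_force": force on the tool from outside, world axes, zero at the start; "torque": the same for the moment, N m; "grip_width": opening from 0.0 (shut) to 1.0 (fully open); "grasp_force": force on a finger pad.
Only numpy, scipy, OpenCV 4.12 (cv2) and the standard library are available. Lean on these libraries where they do the work, as an engineer would, in place of code of your own. Each camera call takes 0.05 s, during which the arm holds its last target. There are 200 camera calls.

## Task

Lock the potter's banding wheel: take the orange-handled pin from the wooden tool block, put it into the hole in the wheel and, keeping it only lightly pressed, turn the wheel until the pin drops into one of the hidden holes of the index plate underneath. Push it gently fully home, handle down on the wheel, and let go; do not force the pin against the plate, and leave the other tools and the pottery where they are.

Things in the scene. Friction and masses are not known exactly. Their poses are not given: they have to be found in the camera images.
- pin_handle (a point): (mm) Middle of the handle of the loose lock pin (about 80 g), which starts upright in any one of the tool block's holes. Bright orange round handle, 22 diameter, 40 tall, over a round steel shank, 12 diameter, 40 long, its tip edge bevelled (1.5 in over 3 of height). The point is on the axis, 20 above the handle's underside and 60 above the tip; z points up the pin.
- pin_tip (a point): (mm) Tip of the pin's shank: on its axis, 60 below pin_handle and 40 below the underside of the handle; z points up the pin.
- wheel_axis (a point): (mm) Centre of the upper face of the banding wheel, on its fixed vertical axis, 74 above the table. The wheel is a bright aluminium disc, 200 diameter, 12 thick; it turns either way without end, against a small drag of about 0.08 N m (1.5 N at its hole), and stays where it is left. The point's axes are the stand's.
- wheel_hole (a point): (mm) Mouth of the only hole in the wheel: its centre, on the wheel's upper face, 55 from the axis; an orange mark lies outward of it. 14.5 diameter, straight down through the wheel. Turns with the wheel; x points outward, z up. A pin whose tip rests on the index plate has its handle's underside 26 above the wheel; fully home, the handle stands on the wheel and the tip is 40 below this point.
- stand: (mm) The banding wheel's fixed green stand, with the wheel and index plate it carries. Origin on the turning axis at table height. The pin must never be pressed on it (wheel or index plate) with more than 35 N.
- block: (mm) Fixed wooden tool block, 70 (its x) x 180 (its y) x 50 tall, origin at the centre of its underside. Three vertical holes in its top, 14.5 diameter and 44 deep, on its centre line at y = -60, 0 and +60; in them stand the pin and two other tools, their handles resting on the top, so that the handle middles are 70 above the table.
- scraper: (mm) Bystander: loose tool standing in the block, dark wooden handle 22 diameter with a small steel blade on top (54 above the block's top in all). Origin at its lower tip, 40 below the underside of its handle.
- looptool: (mm) Bystander: loose tool standing in the block, blue handle 22 diameter with a small brass loop on top (handle and loop: 52 above the block). Origin at its lower tip, 40 below the underside of its handle.
- pin: (mm) The same loose pin as a whole, origin at its tip, z up the pin (see pin_handle).
- cup: (mm) Bystander, loose on the table: unglazed terracotta cup, 72 across, 70 tall; origin at the centre of its underside.
- bowl: (mm) Bystander, loose on the table: white bowl, 120 across, 55 tall; origin at the centre of its underside.
- jar: (mm) Bystander, loose on the table: amber jar with white cap, 68 across, 100 tall; origin at the centre of its underside.
- square: (mm) Bystander, loose on the table: flat steel L-shaped square, legs 240 and 100, 5 thick, lying on the table (origin at the middle of the long leg).
- tiles: (mm) Bystander, loose on the table: stack of fired tiles, 90 x 90 x 18; origin at the centre of its underside.
- index_face (a point): (mm) On the wheel's axis at the upper face of the fixed, flat steel index plate under the wheel: 14 below the wheel's upper face. The plate has three holes, 14.5 diameter, 30 deep, 120 degrees apart, at the same 55 radius as the wheel's hole, hidden by the wheel. Their angle differs every time and is not given (this point's axes are the stand's); at the start none is within 20 degrees of the wheel's hole.

How it is judged:
By the outcome, as a careful person would: the job done as asked, in the order asked, and still so for the second after the job is handed in, with the robot touching nothing.
It also fails if it takes over 64 s, if anything falls off the work surface, if the arm or the gripper's body presses on something with over 40 N, if the wrist force passes 120 N, or if a joint passes its speed limit or range.

## Working session

There is one attempt and no reset: what is moved stays moved. The work goes in short steps, Python scripts to look and compute and a tool call to move; the robot and the scene stay as the last step left them, time stands still between calls to the robot, and variables do not carry over. Pictures are saved under pics/ and viewed, at most 10 in all, crops included, and the job is handed in when it is done.

Besides the shell and the picture viewer there is one more tool, called after "Emit:" by a JSON object that holds its "op" and its "data", one argument or row to a line. step_arm: Moves the arm, as the interface text tells. Its arguments: {"type":"object","properties":{"commands":{"type":"array","items":{"type":"number"}},"squeeze":{"type":"number"}},"required":["commands"]}

```bash
mkdir -p pics; cat > h.py <<'E'
from workcell import *
import numpy as np, cv2
def ray(name,uv):
    p=camera_params(name);E=np.array(p["extrinsics"]);R,t=E[:3,:3],E[:3,3]
    n=cv2.undistortPoints(np.array([[uv]],float),np.array(p["mtx"],float),np.array(p["dist"],float))[0,0]
    return -R.T@t, R.T@np.array([n[0],n[1],1])
def onz(name,uv,z):
    c,d=ray(name,uv); return c+d*(z-c[2])/d[2]
def proj(name,P):
    p=camera_params(name);E=np.array(p["extrinsics"])
    return cv2.projectPoints(np.array(P,float).reshape(-1,1,3),cv2.Rodrigues(E[:3,:3])[0],E[:3,3],np.array(p["mtx"],float),np.array(p["dist"],float))[0][:,0]
def blobs(im,lo,hi,amin=15):
    h=cv2.cvtColor(im,cv2.COLOR_RGB2HSV);m=cv2.inRange(h,lo,hi)
    n,l,s,c=cv2.connectedComponentsWithStats(m)
    return [(c[i].round(1),s[i]) for i in range(1,n) if s[i][4]>=amin],l
def save(n,im): cv2.imwrite(n,im[:,:,::-1])
E
python3 - <<'E'
from h import *
for n in("top","side"):
    im=camera(n);save(f"pics/{n}0.png",im)
    print(n,[ (c,s) for c,s in blobs(im,(5,180,120),(16,255,255))[0]], ray(n,(320,240)))
o=get_obs();print(o["clock"],o["position"],o["ee_rot"],o["ft_force"],o["grip_width"])
E
```

```text
top [(array([467.5, 187.3]), array([451, 171,  32,  35, 362], dtype=int32)), (array([447.8, 203.7]), array([433, 188,  31,  31, 265], dtype=int32)), (array([533.2, 205.3]), array([523, 195,  21,  21, 301], dtype=int32)), (array([583.9, 205.6]), array([574, 196,  20,  21, 292], dtype=int32)), (array([587.7, 249.2]), array([578, 239,  20,  21, 302], dtype=int32)), (array([634.4, 248.9]), array([628, 240,  12,  20, 176], dtype=int32)), (array([434.7, 289.2]), array([430, 284,  10,  11,  83], dtype=int32))] (array([ 0.45631818, -0.00972818,  1.06629645]), array([ 0.12975127,  0.0143938 , -0.9919169 ]))
side [] (array([ 0.26522593, -0.79726817,  0.5785016 ]), array([ 0.38202281,  0.77988798, -0.49604106]))
0.1 [ 0.1724816  -0.60038824  0.2305653 ] [ 9.90232052e-01  1.39427624e-01 -1.40091573e-04 -6.34000917e-04] [0.66033045 0.32392464 0.08291522] 1.002763260982968
```

View pics/top0.png

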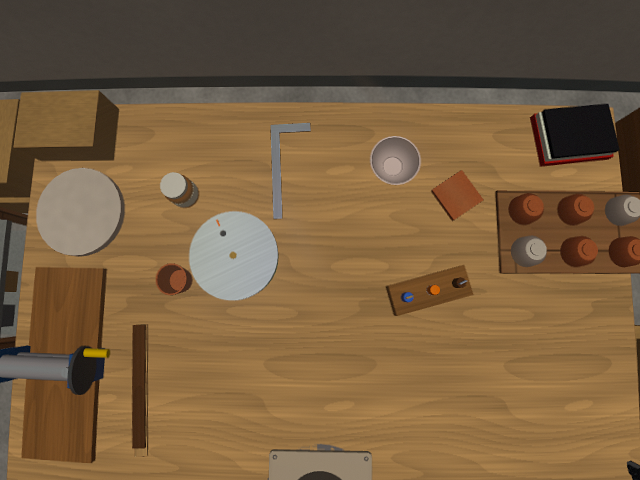

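View pics/side0.png

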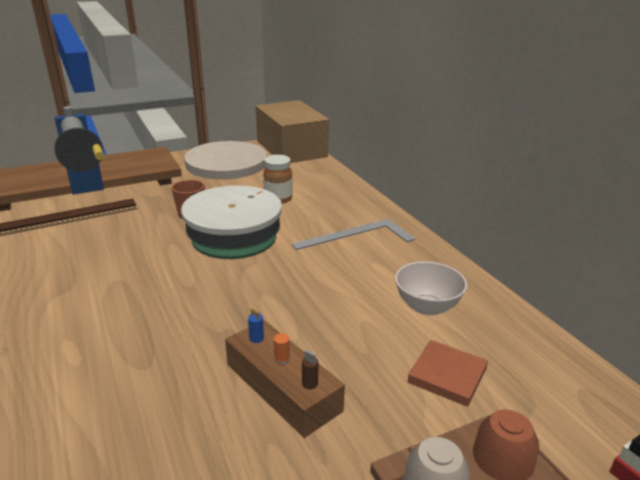

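The top view shows the wheel at about (233,255), with its hole at (223,233) and orange mark at (218,223). The block is at about (430,290), with the orange pin in the middle hole at (435,289). The arm is at the left, but its reported y is -0.6, so I'll check the camera and world axes before moving.

```bash
python3 - <<'E'
from h import *
np.set_printoptions(precision=3,suppress=True)
for n in("top","side"):
    p=camera_params(n);print(n,p["mtx"],p["dist"]);print(np.array(p["extrinsics"]),np.linalg.det(np.array(p["extrinsics"])[:3,:3]))
    print(proj(n,[[0,0,0],[.17,-.6,.23],[.17,.6,.23],[.5,0,0],[.5,.3,0],[.8,0,0]]))
E
```

```text
top [[448.477   0.    315.398]
 [  0.    448.477 227.031]
 [  0.      0.      1.   ]] [-0.073  0.     0.     0.     0.   ]
[[ 0.012 -1.    -0.023  0.01 ]
 [-0.987 -0.008 -0.158  0.619]
 [ 0.158  0.025 -0.987  0.981]
 [ 0.     0.     0.     1.   ]] 0.9999999999999997
[[319.76  502.104]
 [646.634 456.403]
 [  0.816 444.619]
 [322.017 280.182]
 [196.675 278.561]
 [323.145 158.093]]
side [[559.969   0.    314.967]
 [  0.    559.969 246.688]
 [  0.      0.      1.   ]] [0.032 0.    0.    0.    0.   ]
[[ 0.905 -0.425  0.011 -0.585]
 [-0.206 -0.463 -0.862  0.185]
 [ 0.371  0.778 -0.506  0.815]
 [ 0.     0.     0.     1.   ]] 0.9999999999999997
[[-94.531 375.84 ]
 [-25.717 694.885]
 [ -0.423  96.094]
 [240.684 292.321]
 [196.796 220.635]
 [384.972 256.569]]
```

The calibration agrees with the scene. The real gripper is just off the right edge, and the arm-like thing on the left is clutter.

```bash
cat >> h.py <<'E'
def wheel(im,z=.074):
    h=cv2.cvtColor(im,cv2.COLOR_RGB2HSV);m=cv2.inRange(h,(0,0,130),(179,60,255))
    m[:, :170]=0; m[:195]=0; m[310:]=0; m[:,290:]=0
    m=cv2.morphologyEx(m,cv2.MORPH_CLOSE,np.ones((15,15)));cs=cv2.findContours(m,cv2.RETR_EXTERNAL,cv2.CHAIN_APPROX_NONE)[0]
    c=max(cs,key=cv2.contourArea)[:,0];P=np.array([onz("top",q,z)[:2] for q in c])
    A=np.c_[2*P,np.ones(len(P))];s=np.linalg.lstsq(A,(P**2).sum(1),rcond=None)[0]
    return s[:2],np.sqrt(s[2]+s[:2]@s[:2])
E
python3 - <<'E'
from h import *
np.set_printoptions(precision=4,suppress=True)
im=cv2.imread("pics/top0.png")[:,:,::-1].copy();sd=cv2.imread("pics/side0.png")[:,:,::-1].copy()
c,r=wheel(im);print("wheel",c,r)
dark=(im.max(2)<110).astype(np.uint8);dark[:,:200]=0;dark[:222]=0;dark[250:]=0;dark[:,270:]=0
for k in cv2.connectedComponentsWithStats(dark)[3][1:]: print("hole",k,onz("top",k,.074))
o,_=blobs(im,(3,170,140),(16,255,255));print([(c,s[4],onz("top",c,.085),onz("top",c,.074)) for c,s in o if c[0]<445])
h=cv2.cvtColor(sd,cv2.COLOR_RGB2HSV);b,_=blobs(sd,(3,170,140),(16,255,255),5);print("side",b)
b=[(c,s) for c,s in b if 260<c[0]<300][0];
bl,_=blobs(im,(105,150,80),(125,255,255));print("blue",[(c,onz("top",c,.085)) for c,s in bl if c[0]>380])
# triangulate pin handle centroid
t=[c for c,s in o if 425<c[0]<445][0]
(c1,d1),(c2,d2)=ray("top",t),ray("side",b[0])
s=np.linalg.lstsq(np.c_[d1,-d2],c2-c1,rcond=None)[0];print("tri",c1+d1*s[0],c2+d2*s[1])
# block outline top face corners
for q in [(388,288),(465,266),(473,292),(397,315)]: print(onz("top",q,.05))
for n,q in(("bowl",(395,161)),("cup",(173,279)),("jar",(176,187))):print(n,onz("top",q,.06))
big=cv2.resize(im[180:330,160:490],None,fx=2.4,fy=2.4,interpolation=cv2.INTER_CUBIC);save("pics/z.png",big)
E
```

```text
wheel [0.5667 0.1875] 0.1069411613359895
hole [222.5 233. ] [0.6    0.2246 0.074 ]
[(array([178.8, 288.5]), np.int32(26), array([0.4741, 0.3143, 0.085 ]), array([0.4743, 0.3179, 0.074 ])), (array([434.7, 289.4]), np.int32(77), array([ 0.4786, -0.2454,  0.085 ]), array([ 0.4789, -0.2481,  0.074 ]))]
side [(array([280.8, 338.7]), array([274, 334,  14,  10, 116], dtype=int32))]
blue [(array([407.2, 296.9]), array([ 0.4621, -0.1854,  0.085 ]))]
tri [ 0.4786 -0.245   0.0866] [ 0.4793 -0.2453  0.0867]
[ 0.4818 -0.1488  0.05  ]
[ 0.5324 -0.3243  0.05  ]
[ 0.474  -0.3404  0.05  ]
[ 0.4222 -0.1683  0.05  ]
bowl [ 0.7747 -0.1679  0.06  ]
cup [0.4957 0.3372 0.06  ]
jar [0.7099 0.3433 0.06  ]
```

View pics/z.png

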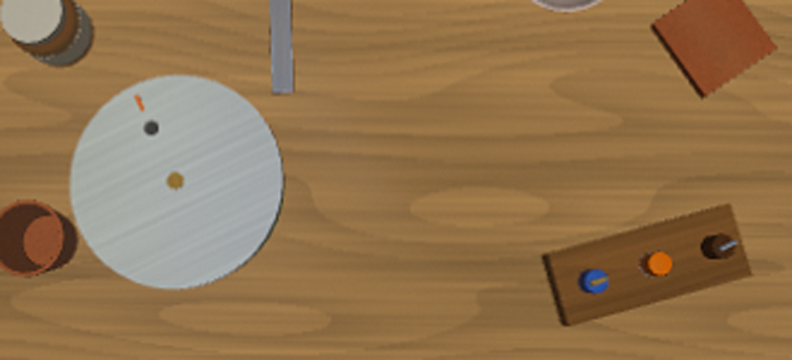

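The zoom shows, in full-image pixels, the wheel centre screw at about (233,255.4), the hole at (222.9,233.3) and the orange mark at (218,222.5). The pin is in the block's middle hole. Next I'll fix the hole position and plan the approach over the pin.

```bash
python3 - <<'E'
from h import *
np.set_printoptions(precision=4,suppress=True)
a,b,m=[onz("top",q,.074) for q in((233,255.4),(222.8,233.1),(217.9,222.5))]
print(a,b,m,np.linalg.norm(a-b),np.degrees(np.arctan2(*(b-a)[1::-1])))
a,b,m=[onz("side",q,.074) for q in((232,205.5),(251,196.5),(260,192))]
print(a,b,m,np.linalg.norm(a-b))
# wheel ellipse from wider mask top
im=cv2.imread("pics/top0.png")[:,:,::-1].copy()
h=cv2.cvtColor(im,cv2.COLOR_RGB2HSV);k=cv2.inRange(h,(0,0,130),(179,50,255));n,l,s,c=cv2.connectedComponentsWithStats(k)
i=l[270,233];print(s[i],c[i])
E=cv2.fitEllipse(max(cv2.findContours((l==i).astype(np.uint8),0,1)[0],key=cv2.contourArea));print(E,onz("top",E[0],.074))
E
nproc
```

```text
[0.5497 0.1987 0.074 ] [0.5998 0.2239 0.074 ] [0.624  0.2363 0.074 ] 0.05614202115512636 26.71389474806174
[0.5517 0.1953 0.074 ] [0.601 0.22  0.074] [0.626  0.2334 0.074 ] 0.05514687648188717
[ 189  211   89   89 6104] [233.0149 255.6337]
((232.9185791015625, 255.42523193359375), (86.5757827758789, 89.2066879272461), 38.905208587646484) [0.5496 0.1989 0.074 ]
4
```

Emit:
{"op": "step_arm", "data": {
  "commands": [85, 0.1, 0.12, 0, 0, 0, 0.05, 85, 0.2, 0.24, 0, 0, 0, 0.11, 85, 0.3, 0.36, 0, 0, 0, 0.17, 85, 0.4, 0.48, 0, 0, 0, 0.23, 85, 0.51, 0.59, 0, 0, 0, 0.29, 85, 0.51, 0.592, -0.05, 0, 0, 0.35, 85, 0.51, 0.592, -0.1, 0, 0, 0.41, 85, 0.51, 0.592, -0.13, 0, 0, 0.47, 85, 0.51, 0.592, -0.13, 0, 0, 0.497, 85, 0.51, 0.592, -0.13, 0, 0, 0.497]
}}

```text
clock: 1.35
position: [0.4784, -0.2452, 0.1528]
ee_rot: [0.605, 0.796, 0.0, -0.001]
ft_force: [0.7, 0.4, 0.5]
grip_width: 0.996
grasp_force: 0.0
```

Emit:
{"op": "step_arm", "data": {
  "commands": [85, 0, 0, -0.08, 0, 0, 0, 85, 0, 0, -0.14, 0, 0, 0, 85, 0, 0, -0.161, 0, 0, 0, 60, 0, 0, -0.161, 0, 0, 0, 40, 0, 0, -0.161, 0, 0, 0, 10, 0, 0, -0.161, 0, 0, 0, 10, 0, 0, -0.161, 0, 0, 0, 10, 0, 0, -0.161, 0, 0, 0, 10, 0, 0, -0.161, 0, 0, 0, 10, 0, 0, -0.161, 0, 0, 0],
  "squeeze": 30
}}

```text
clock: 2.6
position: [0.4792, -0.2459, 0.0578]
ee_rot: [0.605, 0.796, 0.0, 0.001]
ft_force: [-1.8, 0.8, 6.1]
grip_width: 0.245
grasp_force: 29.1
```

Emit:
{"op": "step_arm", "data": {
  "commands": [10, 0, 0, 0.05, 0, 0, 0, 10, 0, 0, 0.12, 0, 0, 0, 10, 0, 0, 0.18, 0, 0, 0, 10, 0.01, 0.08, 0.2, 0, 0, 0, 10, 0.04, 0.18, 0.2, 0, 0, 0, 10, 0.08, 0.28, 0.2, 0, 0, 0, 10, 0.11, 0.38, 0.2, 0, 0, 0, 10, 0.15, 0.48, 0.2, 0, 0, 0, 10, 0.18, 0.58, 0.2, 0, 0, 0, 10, 0.18, 0.62, 0.2, 0, 0, 0]
}}

```text
clock: 3.85
position: [0.5866, 0.1309, 0.1769]
ee_rot: [0.604, 0.797, 0.001, -0.001]
ft_force: [-1.0, -1.8, -0.9]
grip_width: 0.248
grasp_force: 30.1
```

Emit:
{"op": "step_arm", "data": {
  "commands": [10, 0.01, 0.06, 0, 0, 0, 0, 10, 0.021, 0.14, -0.01, 0, 0, 0, 10, 0.021, 0.162, -0.03, 0, 0, 0, 10, 0.021, 0.162, -0.03, 0, 0, 0, 10, 0.021, 0.162, -0.03, 0, 0, 0, 10, 0.021, 0.162, -0.03, 0, 0, 0, 10, 0.021, 0.162, -0.03, 0, 0, 0, 10, 0.021, 0.162, -0.03, 0, 0, 0, 10, 0.021, 0.162, -0.03, 0, 0, 0, 10, 0.021, 0.162, -0.03, 0, 0, 0]
}}

```text
clock: 5.1
position: [0.5992, 0.2237, 0.1587]
ee_rot: [0.605, 0.796, 0.0, -0.0]
ft_force: [-1.1, -0.1, -1.2]
grip_width: 0.249
grasp_force: 30.1
```

```bash
python3 - <<'E'
from h import *
np.set_printoptions(precision=4,suppress=True)
o=get_obs();print(o["clock"],o["position"],o["ft_force"],o["grasp_force"],o["joint_pos"])
t,s=camera("top"),camera("side")
for n,im in(("top",t),("side",s)):
    print(n,[(c,k) for c,k in blobs(im,(3,170,100),(16,255,255))[0] if 150<c[0]<330],proj(n,[o["position"],o["position"]-[0,0,.036]]))
c=s[60:260,150:350];u=t[140:340,130:330]
save("pics/held.png",np.hstack([cv2.resize(x,(400,400),interpolation=cv2.INTER_CUBIC) for x in(c,u)]))
E
```

```text
5.1 [0.5992 0.2237 0.1587] [-1.0883 -0.1163 -1.2107] 30.054375529289246 [ 0.1053  0.5113 -0.7289  1.4813  0.3469  1.2812 -0.3887]
top [(array([158.6, 285.8]), array([156, 278,   9,  16,  24], dtype=int32))] [[213.6259 227.4725]
 [217.7556 230.1119]]
side [(array([249.4, 150. ]), array([247, 142,   6,  18,  68], dtype=int32))] [[247.5234 157.7989]
 [248.4123 174.3707]]
```

View pics/held.png

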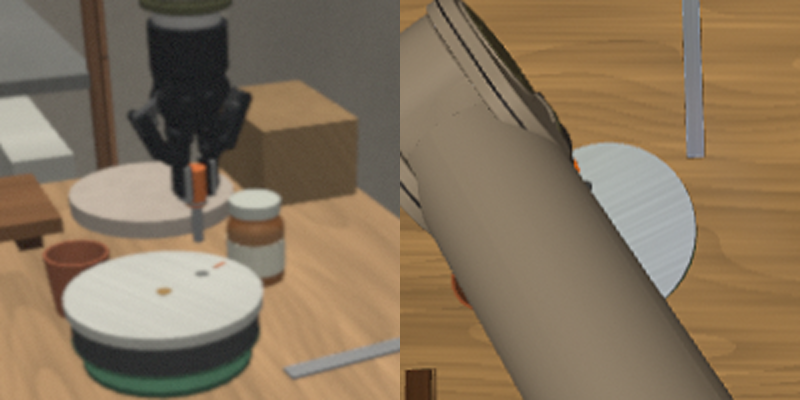

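The side view shows the pin held upright, with its shank axis near column 249 and its tip at about (249,180). The hole is at about (251.5,196). In the top view the arm hides both the pin and the hole. I'll measure the offset from pin to hole in the side view.

```bash
python3 - <<'E'
from h import *
np.set_printoptions(precision=4,suppress=True,linewidth=150)
s=camera("side").astype(int);o=get_obs();p=o["position"]
print(s[164:186:2,241:260].sum(2)//3)
print("hole");print(s[191:202,243:262].sum(2)//3)
print(proj("side",[[p[0],p[1],z] for z in(.135,.125,.111,.074)]))
g=s[191:202,243:262].sum(2)/3;w=np.clip(190-g,0,None);y,x=np.mgrid[191:202,243:262];hc=((x*w).sum()/w.sum(),(y*w).sum()/w.sum());print(hc,onz("side",hc,.074))
b0=proj("side",[[.6,.222,.074],[.61,.222,.074],[.6,.232,.074]]);print((b0[1:]-b0[0])/10,"px/mm")
E
```

```text
[[171 173 168 156 130  99  87  87  87 103 137 161 169 166 155 139 125 114 104]
 [179 175 175 168 138 103  88  87  88  93 112 119 116 111 106 103 102 102 100]
 [162 156 146 135 113  92  87  89  89  86  92  96 100 100  99 101  97  98  98]
 [109 107 106 103  93  89  87  85  85  89  89  96 102  99  98  99  99  95 102]
 [104 104 107 104  95  88  85  85  86  85  93  97 101 100 102 107 115 126 135]
 [104 103 105 103  98  90  84  88  87  88  93 108 120 126 132 139 142 144 146]
 [107 110 113 114 112  98  87  86  89  91 103 123 136 139 140 140 139 140 144]
 [144 147 149 150 144 123  94  87  85  87 103 126 140 141 140 139 139 139 144]
 [150 150 151 150 147 131 110  97  97 104 119 137 144 146 141 141 139 138 141]
 [149 149 151 152 149 150 145 146 141 145 148 151 151 149 148 145 144 142 142]
 [152 154 154 155 155 153 153 153 150 150 148 149 151 153 151 148 147 145 143]]
hole
[[204 206 206 207 205 204 206 204 205 204 205 203 204 201 197 193 185 174 170]
 [207 202 205 206 206 205 206 206 205 206 205 204 202 195 183 168 161 166 182]
 [202 203 204 203 205 206 208 207 205 205 206 205 202 185 167 164 1
[... 162 characters left out ...]
05 207]
 [206 206 206 200 181 156 140 136 133 135 151 182 200 206 207 206 206 206 205]
 [206 206 205 200 184 158 142 139 140 143 158 182 201 205 207 207 206 206 206]
 [205 206 205 204 197 188 180 176 180 186 189 197 201 204 204 204 206 205 205]
 [206 208 206 207 206 204 200 199 202 204 206 202 205 203 203 205 203 202 204]
 [204 206 207 206 205 207 205 205 207 206 207 205 206 206 203 205 203 203 205]
 [206 205 205 205 206 206 208 206 205 205 205 206 204 207 205 205 205 206 203]]
[[248.1352 168.7687]
 [248.3793 173.3269]
 [248.7169 179.6398]
 [249.5869 195.9494]]
(np.float64(252.31396198830407), np.float64(195.44371345029242)) [0.6053 0.2238 0.074 ]
[[ 0.4518 -0.082 ]
 [-0.1591 -0.1865]] px/mm
```

The calibrated hole is about 2.5 mm in +x and 1 mm in -y from the pin. I'll shift by that and descend until the tip is just inside the hole mouth.

Emit:
{"op": "step_arm", "data": {
  "commands": [10, 0.004, -0.0017, -0.02, 0, 0, 0, 10, 0.004, -0.0017, -0.04, 0, 0, 0, 10, 0.004, -0.0017, -0.055, 0, 0, 0, 10, 0.004, -0.0017, -0.058, 0, 0, 0, 10, 0.004, -0.0017, -0.06, 0, 0, 0, 10, 0.004, -0.0017, -0.062, 0, 0, 0, 10, 0.004, -0.0017, -0.064, 0, 0, 0, 10, 0.004, -0.0017, -0.066, 0, 0, 0, 10, 0.004, -0.0017, -0.066, 0, 0, 0, 10, 0.004, -0.0017, -0.066, 0, 0, 0],
  "squeeze": 25
}}

```text
clock: 6.5
position: [0.6016, 0.2227, 0.1192]
ee_rot: [0.605, 0.796, 0.0, 0.0]
ft_force: [-1.0, 0.7, -1.0]
grip_width: 0.251
grasp_force: 30.1
```

Emit:
{"op": "step_arm", "data": {
  "commands": [10, 0, 0, -0.001, 0, 0, 0, 10, 0, 0, -0.002, 0, 0, 0, 10, 0, 0, -0.003, 0, 0, 0, 10, 0, 0, -0.004, 0, 0, 0, 10, 0, 0, -0.005, 0, 0, 0, 10, 0, 0, -0.006, 0, 0, 0, 10, 0, 0, -0.007, 0, 0, 0, 10, 0, 0, -0.008, 0, 0, 0, 10, 0, 0, -0.009, 0, 0, 0, 10, 0, 0, -0.01, 0, 0, 0]
}}

```text
clock: 7.75
position: [0.6016, 0.2227, 0.1131]
ee_rot: [0.605, 0.796, 0.0, 0.0]
ft_force: [0.1, -0.5, -0.7]
grip_width: 0.246
grasp_force: 30.1
```

Emit:
{"op": "step_arm", "data": {
  "commands": [10, 0, 0, -0.002, 0, 0, 0, 10, 0, 0, -0.004, 0, 0, 0, 10, 0, 0, -0.005, 0, 0, 0, 10, 0, 0, -0.006, 0, 0, 0, 10, 0, 0, -0.007, 0, 0, 0, 10, 0, 0, -0.008, 0, 0, 0, 10, 0, 0, -0.009, 0, 0, 0, 10, 0, 0, -0.01, 0, 0, 0, 10, 0, 0, -0.01, 0, 0, 0, 10, 0, 0, -0.01, 0, 0, 0]
}}

```text
clock: 9.0
position: [0.6018, 0.2228, 0.1079]
ee_rot: [0.605, 0.796, 0.0, 0.0]
ft_force: [-1.5, -1.1, 5.2]
grip_width: 0.243
grasp_force: 30.8
```

The tip reached the index plate at the expected height with about 6 N, so the pin is in the wheel hole. Next come the arc shifts for turning clockwise.

```bash
python3 - <<'E'
import numpy as np
c=np.array([.5525,.198]);p=np.array([.6016,.2227])
for k in range(1,23):
    a=np.radians(26.7-4.5*k);q=c+.055*np.array([np.cos(a),np.sin(a)]);d=(q-p)/.6;print(k,round(26.7-4.5*k,1),q.round(4),d.round(4));p=q
E
```

```text
1 22.2 [0.6034 0.2188] [ 0.003  -0.0065]
2 17.7 [0.6049 0.2147] [ 0.0025 -0.0068]
3 13.2 [0.606  0.2106] [ 0.0019 -0.0069]
4 8.7 [0.6069 0.2063] [ 0.0014 -0.0071]
5 4.2 [0.6074 0.202 ] [ 0.0008 -0.0072]
6 -0.3 [0.6075 0.1977] [ 0.0002 -0.0072]
7 -4.8 [0.6073 0.1934] [-0.0003 -0.0072]
8 -9.3 [0.6068 0.1891] [-0.0009 -0.0071]
9 -13.8 [0.6059 0.1849] [-0.0014 -0.0071]
10 -18.3 [0.6047 0.1807] [-0.002  -0.0069]
11 -22.8 [0.6032 0.1767] [-0.0025 -0.0067]
12 -27.3 [0.6014 0.1728] [-0.003  -0.0065]
13 -31.8 [0.5992 0.169 ] [-0.0035 -0.0063]
14 -36.3 [0.5968 0.1654] [-0.004 -0.006]
15 -40.8 [0.5941 0.1621] [-0.0045 -0.0056]
16 -45.3 [0.5912 0.1589] [-0.0049 -0.0053]
17 -49.8 [0.588 0.156] [-0.0053 -0.0049]
18 -54.3 [0.5846 0.1533] [-0.0057 -0.0044]
19 -58.8 [0.581 0.151] [-0.006 -0.004]
20 -63.3 [0.5772 0.1489] [-0.0063 -0.0035]
21 -67.8 [0.5733 0.1471] [-0.0066 -0.003 ]
22 -72.3 [0.5692 0.1456] [-0.0068 -0.0025]
```

Emit:
{"op": "step_arm", "data": {
  "commands": [10, 0.0004, -0.0007, -0.0004, 0, 0, 0, 10, 0.0008, -0.0013, -0.0008, 0, 0, 0, 10, 0.0011, -0.0019, -0.0008, 0, 0, 0, 10, 0.0015, -0.0025, -0.0008, 0, 0, 0, 10, 0.0018, -0.0031, -0.0008, 0, 0, 0, 10, 0.0021, -0.0037, -0.0008, 0, 0, 0, 10, 0.0024, -0.0044, -0.0008, 0, 0, 0, 10, 0.0027, -0.005, -0.0008, 0, 0, 0, 10, 0.003, -0.0057, -0.0008, 0, 0, 0, 10, 0.003, -0.0063, -0.0008, 0, 0, 0]
}}

```text
clock: 10.25
position: [0.6027, 0.2211, 0.1078]
ee_rot: [0.605, 0.796, 0.001, -0.001]
ft_force: [-3.8, 4.2, 7.4]
grip_width: 0.244
grasp_force: 31.1
```

Emit:
{"op": "step_arm", "data": {
  "commands": [10, 0.0009, -0.002, 0, 0, 0, 0, 10, 0.0017, -0.0045, 0, 0, 0, 0, 10, 0.0025, -0.0068, 0, 0, 0, 0, 10, 0.0032, -0.009, 0, 0, 0, 0, 10, 0.0038, -0.0114, 0, 0, 0, 0, 10, 0.0044, -0.0137, 0, 0, 0, 0, 10, 0.0049, -0.016, 0, 0, 0, 0, 10, 0.0054, -0.0184, 0, 0, 0, 0, 10, 0.0058, -0.0208, 0, 0, 0, 0, 10, 0.0058, -0.0208, 0, 0, 0, 0]
}}

```text
clock: 11.5
position: [0.6065, 0.2087, 0.1078]
ee_rot: [0.605, 0.796, 0.001, -0.001]
ft_force: [-3.1, 4.4, 6.3]
grip_width: 0.246
grasp_force: 30.9
```

Emit:
{"op": "step_arm", "data": {
  "commands": [10, 0.0002, -0.0014, 0, 0, 0, 0, 10, 0.0003, -0.0029, 0, 0, 0, 0, 10, 0.0005, -0.0043, 0, 0, 0, 0, 10, 0.0006, -0.0058, 0, 0, 0, 0, 10, 0.0008, -0.0072, 0, 0, 0, 0, 10, 0.0008, -0.0086, 0, 0, 0, 0, 10, 0.0009, -0.0101, 0, 0, 0, 0, 10, 0.0009, -0.0115, 0, 0, 0, 0, 10, 0.001, -0.013, 0, 0, 0, 0, 10, 0.001, -0.0144, 0, 0, 0, 0]
}}

```text
clock: 12.75
position: [0.6074, 0.2003, 0.1078]
ee_rot: [0.605, 0.796, 0.002, -0.001]
ft_force: [-1.9, 4.9, 4.9]
grip_width: 0.246
grasp_force: 30.7
```

Emit:
{"op": "step_arm", "data": {
  "commands": [10, 0, -0.0014, -0.0004, 0, 0, 0, 10, -0.0001, -0.0029, -0.0004, 0, 0, 0, 10, -0.0001, -0.0043, -0.0004, 0, 0, 0, 10, -0.0002, -0.0058, -0.0004, 0, 0, 0, 10, -0.0003, -0.0072, -0.0004, 0, 0, 0, 10, -0.0005, -0.0086, -0.0004, 0, 0, 0, 10, -0.0006, -0.0101, -0.0004, 0, 0, 0, 10, -0.0008, -0.0115, -0.0004, 0, 0, 0, 10, -0.001, -0.0129, -0.0004, 0, 0, 0, 10, -0.0012, -0.0143, -0.0004, 0, 0, 0]
}}

```text
clock: 14.0
position: [0.6071, 0.1918, 0.1078]
ee_rot: [0.605, 0.796, 0.002, -0.0]
ft_force: [-0.2, 5.2, 4.8]
grip_width: 0.246
grasp_force: 30.8
```

Emit:
{"op": "step_arm", "data": {
  "commands": [10, -0.0002, -0.0014, -0.0004, 0, 0, 0, 10, -0.0005, -0.0028, -0.0004, 0, 0, 0, 10, -0.0008, -0.0043, -0.0004, 0, 0, 0, 10, -0.0011, -0.0057, -0.0004, 0, 0, 0, 10, -0.0014, -0.0071, -0.0004, 0, 0, 0, 10, -0.0018, -0.0085, -0.0004, 0, 0, 0, 10, -0.0022, -0.0099, -0.0004, 0, 0, 0, 10, -0.0026, -0.0112, -0.0004, 0, 0, 0, 10, -0.003, -0.0126, -0.0004, 0, 0, 0, 10, -0.0034, -0.014, -0.0004, 0, 0, 0]
}}

```text
clock: 15.25
position: [0.6054, 0.1833, 0.1077]
ee_rot: [0.605, 0.796, 0.002, 0.0]
ft_force: [0.6, 5.8, 5.4]
grip_width: 0.244
grasp_force: 30.8
```

k=11,12.

Emit:
{"op": "step_arm", "data": {
  "commands": [10, -0.0005, -0.0014, -0.0003, 0, 0, 0, 10, -0.001, -0.0027, -0.0003, 0, 0, 0, 10, -0.0015, -0.0041, -0.0003, 0, 0, 0, 10, -0.002, -0.0054, -0.0003, 0, 0, 0, 10, -0.0025, -0.0067, -0.0003, 0, 0, 0, 10, -0.0031, -0.008, -0.0003, 0, 0, 0, 10, -0.0037, -0.0093, -0.0003, 0, 0, 0, 10, -0.0043, -0.0106, -0.0003, 0, 0, 0, 10, -0.0049, -0.0119, -0.0003, 0, 0, 0, 10, -0.0055, -0.0132, -0.0003, 0, 0, 0]
}}

```text
clock: 16.5
position: [0.6025, 0.1754, 0.1077]
ee_rot: [0.605, 0.796, 0.003, 0.0]
ft_force: [0.4, 5.6, 6.0]
grip_width: 0.246
grasp_force: 30.8
```

Emit:
{"op": "step_arm", "data": {
  "commands": [10, -0.0007, -0.0013, 0, 0, 0, 0, 10, -0.0014, -0.0026, 0, 0, 0, 0, 10, -0.0021, -0.0038, 0, 0, 0, 0, 10, -0.0028, -0.0051, 0, 0, 0, 0, 10, -0.0035, -0.0063, 0, 0, 0, 0, 10, -0.0043, -0.0075, 0, 0, 0, 0, 10, -0.0051, -0.0087, 0, 0, 0, 0, 10, -0.0059, -0.0099, 0, 0, 0, 0, 10, -0.0067, -0.0111, 0, 0, 0, 0, 10, -0.0075, -0.0123, 0, 0, 0, 0]
}}

```text
clock: 17.75
position: [0.5982, 0.1676, 0.1076]
ee_rot: [0.605, 0.796, 0.002, 0.001]
ft_force: [1.4, 3.9, 5.4]
grip_width: 0.244
grasp_force: 30.8
```

Emit:
{"op": "step_arm", "data": {
  "commands": [10, -0.0009, -0.0011, -0.0003, 0, 0, 0, 10, -0.0018, -0.0022, -0.0003, 0, 0, 0, 10, -0.0027, -0.0034, -0.0003, 0, 0, 0, 10, -0.0036, -0.0045, -0.0003, 0, 0, 0, 10, -0.0045, -0.0056, -0.0003, 0, 0, 0, 10, -0.0055, -0.0067, -0.0003, 0, 0, 0, 10, -0.0065, -0.0078, -0.0003, 0, 0, 0, 10, -0.0074, -0.0088, -0.0003, 0, 0, 0, 10, -0.0084, -0.0099, -0.0003, 0, 0, 0, 10, -0.0094, -0.0109, -0.0003, 0, 0, 0]
}}

```text
clock: 19.0
position: [0.5921, 0.1598, 0.1063]
ee_rot: [0.605, 0.796, 0.001, 0.0]
ft_force: [5.3, 5.0, -2.3]
grip_width: 0.248
grasp_force: 30.3
```

The pin dropped: z is lower and the vertical force is gone. I'll ease it down.

Emit:
{"op": "step_arm", "data": {
  "commands": [10, 0, 0, -0.0005, 0, 0, 0, 10, 0, 0, -0.001, 0, 0, 0, 10, 0, 0, -0.0015, 0, 0, 0, 10, 0, 0, -0.002, 0, 0, 0, 10, 0, 0, -0.0025, 0, 0, 0, 10, 0, 0, -0.003, 0, 0, 0, 10, 0, 0, -0.0035, 0, 0, 0, 10, 0, 0, -0.004, 0, 0, 0, 10, 0, 0, -0.0045, 0, 0, 0, 10, 0, 0, -0.005, 0, 0, 0]
}}

```text
clock: 20.25
position: [0.5927, 0.1602, 0.1045]
ee_rot: [0.605, 0.796, 0.002, 0.001]
ft_force: [3.8, 4.0, 6.0]
grip_width: 0.247
grasp_force: 30.9
```

Emit:
{"op": "step_arm", "data": {
  "commands": [10, 0.001, 0.001, 0.001, 0, 0, 0, 10, 0.002, 0.002, 0.001, 0, 0, 0, 10, 0.003, 0.003, 0, 0, 0, 0, 10, 0.003, 0.003, -0.001, 0, 0, 0, 10, 0.003, 0.003, -0.002, 0, 0, 0, 10, 0.003, 0.003, -0.003, 0, 0, 0, 10, 0.003, 0.003, -0.004, 0, 0, 0, 10, 0.003, 0.003, -0.005, 0, 0, 0, 10, 0.003, 0.003, -0.006, 0, 0, 0, 10, 0.003, 0.003, -0.006, 0, 0, 0]
}}

```text
clock: 21.5
position: [0.5935, 0.1611, 0.0992]
ee_rot: [0.605, 0.796, 0.001, 0.0]
ft_force: [5.1, 3.6, 1.8]
grip_width: 0.244
grasp_force: 30.5
```

Emit:
{"op": "step_arm", "data": {
  "commands": [10, 0.001, 0.0008, -0.002, 0, 0, 0, 10, 0.002, 0.0015, -0.005, 0, 0, 0, 10, 0.002, 0.0015, -0.008, 0, 0, 0, 10, 0.002, 0.0015, -0.011, 0, 0, 0, 10, 0.002, 0.0015, -0.014, 0, 0, 0, 10, 0.002, 0.0015, -0.017, 0, 0, 0, 10, 0.002, 0.0015, -0.02, 0, 0, 0, 10, 0.002, 0.0015, -0.022, 0, 0, 0, 10, 0.002, 0.0015, -0.024, 0, 0, 0, 10, 0.002, 0.0015, -0.024, 0, 0, 0]
}}

```text
clock: 22.75
position: [0.5942, 0.1615, 0.0846]
ee_rot: [0.605, 0.796, -0.0, -0.0]
ft_force: [0.4, 2.0, -1.4]
grip_width: 0.248
grasp_force: 30.2
```

Emit:
{"op": "step_arm", "data": {
  "commands": [10, 0, 0, -0.001, 0, 0, 0, 10, 0, 0, -0.002, 0, 0, 0, 10, 0, 0, -0.003, 0, 0, 0, 10, 0, 0, -0.004, 0, 0, 0, 10, 0, 0, -0.0045, 0, 0, 0, 10, 0, 0, -0.005, 0, 0, 0, 10, 0, 0, -0.0055, 0, 0, 0, 10, 0, 0, -0.006, 0, 0, 0, 10, 0, 0, -0.006, 0, 0, 0, 10, 0, 0, -0.006, 0, 0, 0]
}}

```text
clock: 24.0
position: [0.5944, 0.1619, 0.0819]
ee_rot: [0.605, 0.796, 0.0, 0.0]
ft_force: [-3.2, -0.2, 7.5]
grip_width: 0.248
grasp_force: 30.9
```

The handle stands on the wheel: contact came at the predicted 82 mm with 7.5 N. I'll open and back off.

Emit:
{"op": "step_arm", "data": {
  "commands": [10, 0, 0, 0.002, 0, 0, 0, 30, 0, 0, 0.002, 0, 0, 0, 50, 0, 0, 0.002, 0, 0, 0, 60, 0, 0, 0.002, 0, 0, 0, 60, 0, 0, 0.002, 0, 0, 0, 60, 0, 0, 0.002, 0, 0, 0, 60, 0, 0, 0.02, 0, 0, 0, 60, 0, 0, 0.06, 0, 0, 0, 60, 0, 0, 0.12, 0, 0, 0, 60, 0, 0, 0.2, 0, 0, 0]
}}

```text
clock: 25.25
position: [0.5938, 0.1615, 0.2024]
ee_rot: [0.605, 0.796, -0.0, -0.0]
ft_force: [0.7, -0.5, -0.7]
grip_width: 0.7
grasp_force: 0.0
```

Emit:
{"op": "step_arm", "data": {
  "commands": [60, -0.04, -0.07, 0.1, 0, 0, 0, 60, -0.08, -0.15, 0.1, 0, 0, 0, 60, -0.12, -0.23, 0.1, 0, 0, 0, 60, -0.15, -0.31, 0.1, 0, 0, 0, 60, -0.15, -0.4, 0.1, 0, 0, 0, 60, -0.15, -0.48, 0.1, 0, 0, 0, 60, -0.15, -0.56, 0.1, 0, 0, 0, 60, -0.15, -0.62, 0.1, 0, 0, 0, 60, -0.15, -0.68, 0.1, 0, 0, 0, 60, -0.15, -0.68, 0.1, 0, 0, 0]
}}

```text
clock: 26.5
position: [0.5036, -0.2493, 0.2615]
ee_rot: [0.607, 0.795, -0.0, 0.0]
ft_force: [-0.3, 0.7, -0.1]
grip_width: 0.708
grasp_force: 0.0
```

```bash
python3 - <<'E'
from h import *
t,s=camera("top"),camera("side");o=get_obs();print(o["clock"],o["position"],o["joint_velocities"],o["ft_force"])
save("pics/end.png",np.hstack([cv2.resize(x,(400,400),interpolation=cv2.INTER_CUBIC) for x in(s[120:270,160:310],t[180:330,150:300])]))
for n,im in(("top",t),("side",s)): print(n,[(c,k) for c,k in blobs(im,(3,170,100),(16,255,255))[0] if 185<c[0]<300],proj(n,[[.5944,.1619,.074],[.5944,.1619,.114],[.48,-.245,.05]]))
E
```

```text
26.6 [ 0.50444965 -0.24578554  0.26172723] [-0.01619483 -0.00959338 -0.01853616  0.00783956 -0.001438   -0.00310049
 -0.00240131] [0.09176147 0.20377287 0.39108884]
top [(array([246.2, 233.9]), array([242, 230,   9,   9,  68], dtype=int32))] [[250.02583864 235.72449411]
 [246.93111993 233.14197641]
 [430.77821499 289.11801063]]
side [(array([257.2, 202.3]), array([254, 196,   7,  11,  47], dtype=int32))] [[257.61197403 208.46278882]
 [256.77964318 190.24800436]
 [281.68964819 359.13765404]]
```

View pics/end.png

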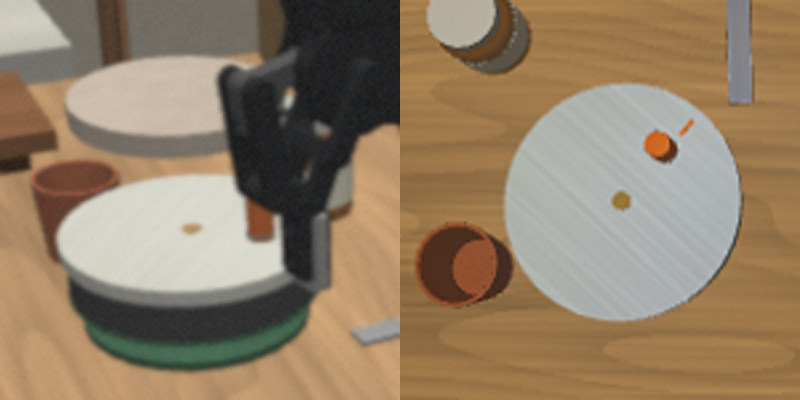

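The side view shows the orange handle standing on the wheel with no gap, its base at about (257,210). The top view shows it at (246,234), just inward of the orange mark, with the cup and jar undisturbed. I'm handing in.

```bash
python3 -c "
from workcell import *
print(hand_in())"
```

```text
the job is handed in; nothing more can be done
None
```

I locked the wheel and handed the job in at about 27 s: the pin dropped into an index hole after about 70° of clockwise turning and stands fully home, released, with readings never above about 9 N.

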